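# Find the round core and set it in the length trough

## Task

One of the three lidded boxes holds a round drilled core lying on its side. Open the boxes, never having more than one open at a time, until you find it; lay the core in the V saddles of the length trough without dropping it, and slide the stop up until the core is held snugly between the stop and the fixed end plate. Leave the other specimens in their boxes, and finish with those two boxes shut, their own lids properly seated, and the core and stop let go; the emptied box may stay open with its lid on the table.

Things in the scene. Friction and masses are not known exactly. Their poses are not given: they have to be found in the camera images.
- box_a: one of three identical grey plastic specimen boxes, fixed to the table, 128 (x) x 148 (y) x 54 mm high, walls 4 mm, floor 5 mm thick; origin under its centre on the table, z up. What is inside cannot be seen until the lid is off; each box holds one specimen
- box_b: one of three identical grey plastic specimen boxes, fixed to the table, 128 (x) x 148 (y) x 54 mm high, walls 4 mm, floor 5 mm thick; origin under its centre on the table, z up. What is inside cannot be seen until the lid is off; each box holds one specimen
- box_c: one of three identical grey plastic specimen boxes, fixed to the table, 128 (x) x 148 (y) x 54 mm high, walls 4 mm, floor 5 mm thick; origin under its centre on the table, z up. What is inside cannot be seen until the lid is off; each box holds one specimen
- lid_a_grip (a point): centre of the black bar handle (14 mm wide in x, 70 long in y, 28 tall) on the loose lid of box_a: a grey plate 128 x 148 x 5 mm, 0.2 kg; its top lies 14 mm below this point, and four studs reach 9 mm below its underside, inside the box's corners with 2.5 mm play. Shut, its axes agree with the box's and this point is 73 mm above the box's origin
- lid_b_grip (a point): centre of the black bar handle (14 mm wide in x, 70 long in y, 28 tall) on the loose lid of box_b: a grey plate 128 x 148 x 5 mm, 0.2 kg; its top lies 14 mm below this point, and four studs reach 9 mm below its underside, inside the box's corners with 2.5 mm play. Shut, its axes agree with the box's and this point is 73 mm above the box's origin
- lid_c_grip (a point): centre of the black bar handle (14 mm wide in x, 70 long in y, 28 tall) on the loose lid of box_c: a grey plate 128 x 148 x 5 mm, 0.2 kg; its top lies 14 mm below this point, and four studs reach 9 mm below its underside, inside the box's corners with 2.5 mm play. Shut, its axes agree with the box's and this point is 73 mm above the box's origin
- core_center (a point): centre of the wanted specimen: a loose round drilled core, cylinder 40 mm in diameter and 110 mm long, 0.2 to 0.45 kg, two layers (grey concrete and a dark layer at the +x end); point x is the cylinder's axis (the core may roll about it); either end may face the end plate. It starts in one of the boxes, roughly along the box's y
- bar_center (a point): centre of another specimen, to be left alone: sawn square bar 110 x 38 x 38 mm (length along x) of the same materials, in another box
- slice_center (a point): centre of another specimen, to be left alone: flat core slice, a disc 99 mm across and 26 mm thick, in the third box
- trough: length trough: aluminium base 244 (x) x 84 x 8 mm high, fixed; origin under its centre on the table, x along its length. Dark V saddles at x = 10 and 95 mm (each 20 mm long, tops 40 mm high), only open space over the base between them (x = 20 to 85 mm). A core in both saddles has its centre at y = 0, 45 mm above the table. End plate (60 mm wide, 67 high): inner face at x = 110 mm; a core against it is centred at x = 55 mm
- stop (a joint): sliding stop's position along the trough's x in m, 0 (farthest from the end plate) to 0.085; starts at 0 to 0.025. The stop's face is at trough x = -0.075 + this value, so it touches a core that lies against the end plate at 0.075. Friction 1.5 N plus the core's own (1 to 7 N); it stays where it is left
- stop_grip (a point): on the upright steel plate of the sliding stop (12 mm thick in x, 44 mm wide in y, top 89 mm above the table), on its mid-plane, 14 mm below its top edge; point x points to the end plate. Behind the plate (-x) is free space above 29 mm from the table. It may be pushed from behind or pinched over its top edge
- core: the wanted round core as a body; its origin lies on the cylinder's surface and turns with it, so use point core_center for its place
Things that resemble listed ones, but are neither listed nor needed, are in the scene too. What is shaped like the part that bears lid_c_grip but purple is not meant.

How it is judged:
On the way, in this order (a step that is already met when the one before it is completed fails the run):
1. the core is lifted out of its box (height (world z) of core_center above 0.1 m), for 0.1 s.
2. the core lies in both saddles against the end plate with the stop up to it (x of core_center in the frame of trough between 0.0515 and 0.0585 m and y of core_center in the frame of trough between -0.004 and 0.004 m and z of core_center in the frame of trough between 0.041 and 0.049 m and angle between the x axis of core_center and the x axis of trough, either way round below 0.06 rad and value of joint stop above 0.0715 m), for 0.2 s.
At the end, for the whole second after the job is handed in: Core at rest in both saddles (4 mm, 0.06 rad), 3.5 mm or less from the end plate; stop reading above 0.0715; boxes of bar and slice shut by their own lids (within 8 mm, fully down to 3.5 mm, level within 0.05 rad); bar and slice within 60 mm of their starts (all of step 2 and linear speed of core below 0.02 m/s and ((horizontal distance between bar_center and box_a below 0.06 m and horizontal distance between lid_a_grip and box_a below 0.008 m and z of lid_a_grip in the frame of box_a below 0.0765 m and angle between lid_a_grip's own z axis and vertical below 0.05 rad) or (horizontal distance between bar_center and box_b below 0.06 m and horizontal distance between lid_b_grip and box_b below 0.008 m and z of lid_b_grip in the frame of box_b below 0.0765 m and angle between lid_b_grip's own z axis and vertical below 0.05 rad) or (horizontal distance between bar_center and box_c below 0.06 m and horizontal distance between lid_c_grip and box_c below 0.008 m and z of lid_c_grip in the frame of box_c below 0.0765 m and angle between lid_c_grip's own z axis and vertical below 0.05 rad)) and ((horizontal distance between slice_center and box_a below 0.06 m and horizontal distance between lid_a_grip and box_a below 0.008 m and z of lid_a_grip in the frame of box_a below 0.0765 m and angle between lid_a_grip's own z axis and vertical below 0.05 rad) or (horizontal distance between slice_center and box_b below 0.06 m and horizontal distance between lid_b_grip and box_b below 0.008 m and z of lid_b_grip in the frame of box_b below 0.0765 m and angle between lid_b_grip's own z axis and vertical below 0.05 rad) or (horizontal distance between slice_center and box_c below 0.06 m and horizontal distance between lid_c_grip and box_c below 0.008 m and z of lid_c_grip in the frame of box_c below 0.0765 m and angle between lid_c_grip's own z axis and vertical below 0.05 rad)) and distance of each of bar_center, slice_center from where it was at the start of the episode below 0.06 m); the robot touches nothing.
It fails at once if two boxes open at once: lids of box_a and box_b both clearly off their boxes (distance between lid_a_grip and box_a above 0.11 m and distance between lid_b_grip and box_b above 0.11 m).
It fails at once if two boxes open at once: lids of box_a and box_c both clearly off their boxes (distance between lid_a_grip and box_a above 0.11 m and distance between lid_c_grip and box_c above 0.11 m).
It fails at once if two boxes open at once: lids of box_b and box_c both clearly off their boxes (distance between lid_b_grip and box_b above 0.11 m and distance between lid_c_grip and box_c above 0.11 m).
It fails at once if the core is dropped (falls or runs free faster than 0.6 m/s) (linear speed of core above 0.6 m/s and contact force between the fingers and core below 0.1 N).
It also fails if it takes over 72 s, if anything falls off the work surface, if the arm or the gripper's body presses on something with over 40 N, if the wrist force passes 120 N, or if a joint passes its speed limit or range.

## Robot

A 6-joint arm with a two-finger parallel gripper is mounted at the origin on a cart in front of the work surface, level with it; the furniture and walls round the work are solid. World frame = base frame: x ahead of the robot, y to its left, z up, the work surface at z = 0. Lengths are in m, angles in rad, forces in N, time in s.
With the tool pointing down it reaches from about 0.275 to 1 m from the base axis. Payload 8.4 kg.
Tool frame: the origin (TCP) lies at the centre of the arm's flange, where the gripper is bolted on; the fingertips stand 173 mm ahead of it and the grasp point (between the pads) lies 155 mm ahead of it; z points along the fingers, y is the line along which they close (so a half turn about z gives the same grasp; the last joint's range is limited). The gripper opens to 85 mm and grips with 20 to 120 N. Pads are 22 mm wide; open, the fingers measure 114 mm over their backs; the gripper's body (76 mm by 85 mm) begins 54 mm behind the grasp point. The pads swing forward as they close: fully open they stand 13 mm farther back than shut.
Start: joints at [-1.17, 0.353, 1.633, -0, 1.155, -0.002], TCP at [0.245, -0.575, 0.405] pointing down, gripper open.
Joint ranges: [-2.63, 2.63], [-0.92, 2.1], [0.06, 2.66], [-1.3, 4.44], [0, 2.69], [-3.02, 3.02]. Speed limits (rad/s): [2.22, 2.22, 2.79, 3.14, 3.14, 3.14].

## Interface

Orientations are given as a rotation vector (axis times angle).
In Python, from station import manip gives the robot as it stands.
- The arm moves only by the tool carry_out, never from a script. Its argument "plan" is a list of rows, each a list of 7 numbers: the finger opening in m, from 0 to 0.0854, then the shift along the tool's x, y, z in m, then the turn, a rotation vector about the tool's x, y, z in degrees. A call has 1 to 8 rows; each row is the pose to reach, as a shift and turn from the pose commanded when the call began, along the tool's axes at that moment; what a row does not reach only later rows make up. A row lasts 1/8 s, in which the tool goes at most 62.5 mm and 10.7 degrees, less where a joint would pass 70% of its speed; a pose out of reach is approached as far as the arm can. A call with a gripper value outside its range is refused whole. The fingers move at their own pace and stop on an object; the grip force is fixed at half the most. Time passes only in rows, so rows that repeat a pose let the fingers close. It gives the time, the measured TCP pose, the force, the opening and the grip force at its end, in the units of the state.
- manip.sense(): the state, without advancing time (a new reading comes with each control period).
- manip.capture(name): name is "side" or "top" or "wrist"; returns a dict with "img" (400x640x3 uint8, blue, green, red), "intrinsics" (3x3 intrinsics, pixels), "R" (3x3) and "t" (3): a world point X has camera coordinates R X + t. Camera axes: x right, y down, z forward; pixel columns grow to the right and rows downward; lengths in m; the calibration is good to about 2 mm. A picture is of the moment at which its call begins. There is no depth.
- manip.sign_off(): hands the job in; it is judged then, once.
The state is a dict: "t": time; "joint_pos": joint angles; "qd": joint speeds; "joint_efforts": joint torques, N m; "tool_pos": TCP position; "orientation": TCP orientation; "ft_force": force on the tool from outside, world axes, zero at the start; "moment": the same for the moment, N m; "grip_width": opening from 0.0 (shut) to 1.0 (fully open); "finger_force": force on a finger pad.
Only numpy, scipy, OpenCV 4.12 (cv2) and the standard library are available. Lean on these libraries where they do the work, as an engineer would, in place of code of your own. Each camera call takes 0.05 s, during which the arm holds its last target. There are 200 camera calls.

## Working session

There is one attempt and no reset: what is moved stays moved. The work goes in short steps, Python scripts to look and compute and a tool call to move; the robot and the scene stay as the last step left them, time stands still between calls to the robot, and variables do not carry over. Pictures are saved under pics/ and viewed, at most 10 in all, crops included, and the job is handed in when it is done.

Besides the shell and the picture viewer there is one more tool, called after "Request:" by a JSON object that holds its "method" and its "body", one argument or row to a line. carry_out: Moves the arm, as the interface text tells. Its arguments: {"type":"object","properties":{"plan":{"type":"array","items":{"type":"array","items":{"type":"number"}}}},"required":["plan"]}

```bash
ls; mkdir -p pics; python3 - <<'E'
from station import manip
import cv2,numpy as np,pickle
d={}
for n in ("top","side"):
    c=manip.capture(n); d[n]=c; cv2.imwrite(f"pics/{n}0.png",c["img"]); print(n,c["intrinsics"].tolist(),c["R"].round(3).tolist(),c["t"].round(3).tolist())
pickle.dump(d,open("c0.pkl","wb"))
s=manip.sense();print(s["t"],s["tool_pos"],s["orientation"],s["grip_width"])
E
```

```text
pics
top [[490.97782370118733, 0.0, 322.6552733213661], [0.0, 490.97782370118733, 203.10067479323575], [0.0, 0.0, 1.0]] [[0.016, -1.0, -0.023], [-0.998, -0.014, -0.067], [0.067, 0.024, -0.997]] [0.12, 0.489, 1.353]
side [[435.4795432125913, 0.0, 316.5517131274933], [0.0, 435.4795432125913, 205.57161449755068], [0.0, 0.0, 1.0]] [[-0.893, -0.45, -0.016], [-0.28, 0.582, -0.763], [0.353, -0.677, -0.646]] [0.474, 0.128, 1.235]
0.1 [ 0.24490119 -0.57477585  0.40399297] [-3.07682455e+00 -6.28111913e-01  3.77353286e-04] 0.9971574415194686
```

View pics/top0.png

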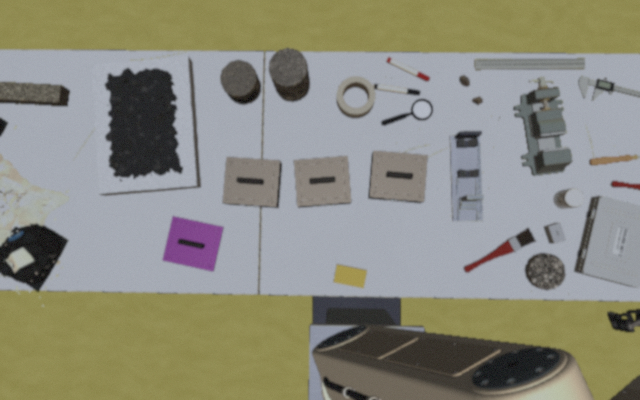

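View pics/side0.png

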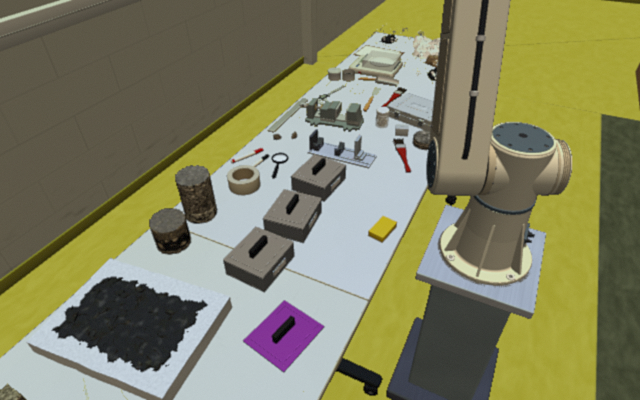

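```bash
cat > h.py <<'E'
import cv2,numpy as np
from scipy.spatial.transform import Rotation as Ro
def ray(c,uv,z):
    K,R,t=c["intrinsics"],c["R"],c["t"]
    d=R.T@np.linalg.inv(K)@np.array([uv[0],uv[1],1.]); o=-R.T@t
    return o+d*(z-o[2])/d[2]
def proj(c,X):
    p=c["intrinsics"]@(c["R"]@np.asarray(X)+c["t"]); return p[:2]/p[2]
def tri(c1,u1,c2,u2):
    P=[c["intrinsics"]@np.c_[c["R"],c["t"]] for c in(c1,c2)]
    X=cv2.triangulatePoints(*P,np.float64(u1).reshape(2,1),np.float64(u2).reshape(2,1)); return (X[:3]/X[3]).ravel()
def rect(c,mask,z,amin=20):
    out=[]
    for k in cv2.findContours(mask.astype(np.uint8),cv2.RETR_EXTERNAL,cv2.CHAIN_APPROX_NONE)[0]:
        if cv2.contourArea(k)<amin: continue
        w=np.array([ray(c,p[0],z)[:2] for p in k],np.float32)
        m=cv2.moments(k); r=cv2.minAreaRect(w*1000)
        out.append((ray(c,(m["m10"]/m["m00"],m["m01"]/m["m00"]),z)[:2].round(4),np.round(r[1],1),round(r[2],1),cv2.boundingRect(k)))
    return out
E
python3 - <<'E'
from h import *
import pickle
d=pickle.load(open("c0.pkl","rb")); c=d["top"]; im=c["img"]; g=im.max(2)
print(im[181,323],im[160,310],im[190,270],im[200,350],im[120,640-1])
m=g<60; m[:, :200]=0;m[:,440:]=0;m[:150]=0;m[220:]=0
for r in rect(c,m,.087): print("handle",r)
hsv=cv2.cvtColor(im,cv2.COLOR_BGR2HSV)
m=(hsv[...,2]<190)&(g>=0); m[:, :215]=0;m[:,436:]=0;m[:145]=0;m[215:]=0
m=cv2.morphologyEx(m.astype(np.uint8),cv2.MORPH_OPEN,np.ones((5,5)))
for r in rect(c,m,.059,500): print("box",r)
a=cv2.resize(im[120:235,420:520],None,fx=5,fy=5,interpolation=cv2.INTER_CUBIC)
c2=d["side"];b=cv2.resize(c2["img"][120:180,295:385],None,fx=5,fy=5,interpolation=cv2.INTER_CUBIC)
w=np.zeros((600,800,3),np.uint8); w[:575,:500]=a; b=cv2.resize(b,(300,200)); w[:200,500:]=b
cv2.imwrite("pics/tr.png",w)
from station import manip
s=manip.sense(); print(Ro.from_rotvec(s["orientation"]).as_matrix().round(3).tolist())
E
```

```text
[48 50 54] [123 131 135] [123 129 134] [135 140 143] [179 170 166]
handle (array([0.5439, 0.1298]), array([ 9.4, 61.4]), 5.2, (310, 178, 24, 5))
handle (array([0.5397, 0.3212]), array([64.8,  9.7]), 85.5, (238, 178, 25, 6))
handle (array([ 0.56  , -0.0762]), array([63.6, 10.4]), 85.2, (387, 172, 25, 6))
box (array([0.5483, 0.1212]), array([189.4, 600.5]), 0.6, (215, 145, 221, 70))
[[0.92, 0.392, -0.0], [0.392, -0.92, 0.001], [0.0, -0.001, -1.0]]
```

View pics/tr.png

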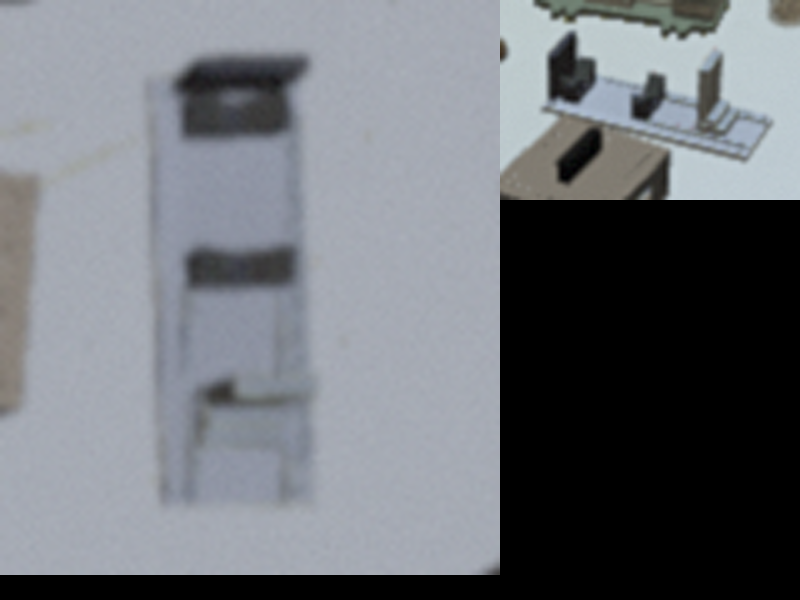

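Top view: three grey boxes with handles at (251,181), (322,180) and (399,175). The trough runs from (450,136) to (483,220), with its end plate at the top (468,135), saddles at (467,142) and (468,173), and the stop at about (470,197). The purple lid at (193,243) is the decoy, since it isn't grey and isn't on a box. I'll start with the grey box at (399,175).

Request:
{"method": "carry_out", "body": {
  "plan": [
    [0.085, 0.485, -0.336, -0.02, 0, 0, -67],
    [0.085, 0.485, -0.336, -0.02, 0, 0, -67],
    [0.085, 0.485, -0.336, -0.02, 0, 0, -67],
    [0.085, 0.485, -0.336, -0.02, 0, 0, -67],
    [0.085, 0.485, -0.336, -0.02, 0, 0, -67],
    [0.085, 0.485, -0.336, -0.02, 0, 0, -67],
    [0.085, 0.485, -0.336, -0.02, 0, 0, -67],
    [0.085, 0.485, -0.336, -0.02, 0, 0, -67]
  ]
}}

```text
t: 1.1
tool_pos: [0.512, -0.1502, 0.4216]
orientation: [2.219, 2.224, -0.0]
ft_force: [0.3, -1.1, 0.3]
grip_width: 1.0
finger_force: 0.0
```

Request:
{"method": "carry_out", "body": {
  "plan": [
    [0.085, 0, 0, 0, 0, 0, 0]
  ]
}}

```text
t: 1.23
tool_pos: [0.513, -0.1488, 0.4215]
orientation: [-2.214, -2.228, -0.001]
ft_force: [-0.9, -0.1, -0.6]
grip_width: 0.995
finger_force: 0.0
```

```bash
python3 - <<'E'
from station import manip
from h import *
import pickle
c=manip.capture("wrist"); pickle.dump(c,open("w1.pkl","wb")); cv2.imwrite("pics/w1.png",c["img"])
s=manip.sense();print(s["tool_pos"],Ro.from_rotvec(s["orientation"]).as_matrix().round(3).tolist(),s["joint_pos"])
print((-c["R"].T@c["t"]).round(3),c["R"].round(2).tolist())
t=pickle.load(open("c0.pkl","rb"))["top"]
for X in [(.5439,.1298,.087),(.5397,.3212,.087),(.56,-.0762,.087)]: print(proj(c,X).round())
for a,b,z in [((449.6,136),(452.2,220.4),.008),((480.4,136),(482.6,220.4),.008)]:
    p,q=ray(t,a,z),ray(t,b,z); print("trough edge",p.round(4),q.round(4),np.degrees(np.arctan2(*(p-q)[[1,0]])))
E
```

```text
[ 0.51203224 -0.15039426  0.42129885] [[-0.005, 1.0, -0.001], [1.0, 0.005, 0.0], [0.0, -0.001, -1.0]] [-2.88477924e-01  1.94497156e-01  1.80996498e+00 -6.43417268e-05
  1.13772097e+00 -2.93552636e-01]
[ 0.512 -0.074  0.392] [[1.0, 0.01, 0.0], [0.0, -0.96, 0.29], [0.0, -0.29, -0.96]]
[ 366. -172.]
[ 374. -605.]
[373. 109.]
trough edge [ 0.6821 -0.2274  0.008 ] [ 0.4441 -0.2342  0.008 ] 1.635387965177833
trough edge [ 0.6831 -0.3136  0.008 ] [ 0.4454 -0.3183  0.008 ] 1.1272835402163068
```

View pics/w1.png

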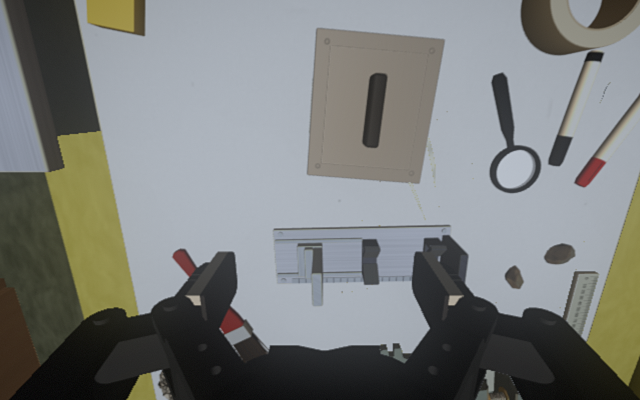

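Wrist view: lid corners at (317,28), (444,39), (421,182) and (308,174), with the handle at (375,110). The trough base's near edge runs (274,229)–(450,225). The stop is at (317,270), the saddles at (371,262) and (436,258), and the end plate at (455,260).

```bash
python3 - <<'E'
from h import *
import pickle
c=pickle.load(open("w1.pkl","rb")); im=c["img"]
L=[ray(c,p,.059)[:2] for p in [(317,28),(444,39),(421,182),(308,174)]]
L=np.array(L); print("lid corners",L.round(4).tolist(),"c",L.mean(0).round(4))
e=[L[1]-L[0],L[2]-L[3],L[0]-L[3],L[1]-L[2]]
for v in e: print(np.linalg.norm(v).round(4),np.degrees(np.arctan2(v[1],v[0])).round(2))
hsv=cv2.cvtColor(im,cv2.COLOR_BGR2HSV)[...,2]
print(hsv[110,375],hsv[100,340],hsv[100,250])
m=np.zeros(im.shape[:2],bool); m[60:160,350:400]=hsv[60:160,350:400]<80
print(rect(c,m,.08))
B=[ray(c,p,.008)[:2] for p in [(274,229),(450,225)]]; B=np.array(B); v=B[1]-B[0]
print("trough edge",B.round(4).tolist(),np.linalg.norm(v),np.degrees(np.arctan2(v[1],v[0])))
u=v/np.linalg.norm(v); n=np.array([u[1],-u[0]])
print("trough origin",B.mean(0)+n*.042)
E
```

```text
lid corners [[0.5052, -0.0009], [0.6309, -0.01], [0.6226, -0.1556], [0.4949, -0.1471]] c [ 0.5634 -0.0784]
0.1261 -4.12
0.128 -3.85
0.1465 85.95
0.1459 86.7
57 139 186
[(array([ 0.562, -0.077]), array([70.5, 16.5]), 85.8, (363, 73, 24, 75))]
trough edge [[0.4449, -0.2352], [0.6849, -0.2281]] 0.24010935981332462 1.6896967869516741
trough origin [ 0.56612429 -0.27365892]
```

Request:
{"method": "carry_out", "body": {
  "plan": [
    [0.085, 0.0725, 0.0505, 0.03, 0, 0, 4.3],
    [0.06, 0.0725, 0.0505, 0.08, 0, 0, 4.3],
    [0.06, 0.0725, 0.0505, 0.135, 0, 0, 4.3],
    [0.06, 0.0725, 0.0505, 0.185, 0, 0, 4.3],
    [0.06, 0.0725, 0.0505, 0.185, 0, 0, 4.3],
    [0.0, 0.0725, 0.0505, 0.185, 0, 0, 4.3],
    [0.0, 0.0725, 0.0505, 0.185, 0, 0, 4.3],
    [0.0, 0.0725, 0.0505, 0.185, 0, 0, 4.3]
  ]
}}

```text
t: 2.28
tool_pos: [0.5626, -0.08, 0.239]
orientation: [2.3, 2.136, 0.003]
ft_force: [-1.1, -1.1, 10.4]
grip_width: 0.152
finger_force: 60.0
```

Request:
{"method": "carry_out", "body": {
  "plan": [
    [0, 0, 0, -0.02, 0, 0, 0],
    [0, 0, 0, -0.06, 0, 0, 0],
    [0, 0, -0.02, -0.1, 0, 0, 0],
    [0, 0, -0.07, -0.11, 0, 0, 0],
    [0, 0, -0.12, -0.11, 0, 0, 0],
    [0, 0, -0.17, -0.11, 0, 0, 0],
    [0, 0, -0.2, -0.11, 0, 0, 0],
    [0, 0, -0.2, -0.11, 0, 0, 0]
  ]
}}

```text
t: 3.28
tool_pos: [0.3603, -0.0647, 0.3474]
orientation: [2.301, 2.137, 0.001]
ft_force: [0.5, 0.6, -1.7]
grip_width: 0.149
finger_force: 59.0
```

```bash
python3 - <<'E'
from station import manip
from h import *
import pickle
c=manip.capture("top"); s=manip.capture("side"); pickle.dump((c,s),open("o1.pkl","wb"))
w=np.zeros((400,800,3),np.uint8)
w[:,:400]=cv2.resize(c["img"][140:220,360:440],(400,400)); w[:,400:]=cv2.resize(s["img"][140:220,280:360],(400,400)); cv2.imwrite("pics/o1.png",w)
s=manip.sense();print(s["tool_pos"],Ro.from_rotvec(s["orientation"]).as_matrix().round(3).tolist(),s["grip_width"])
E
```

```text
[ 0.36283734 -0.0649888   0.34766689] [[0.074, 0.997, 0.003], [0.997, -0.074, -0.001], [-0.0, 0.003, -1.0]] 0.14914886661684834
```

View pics/o1.png

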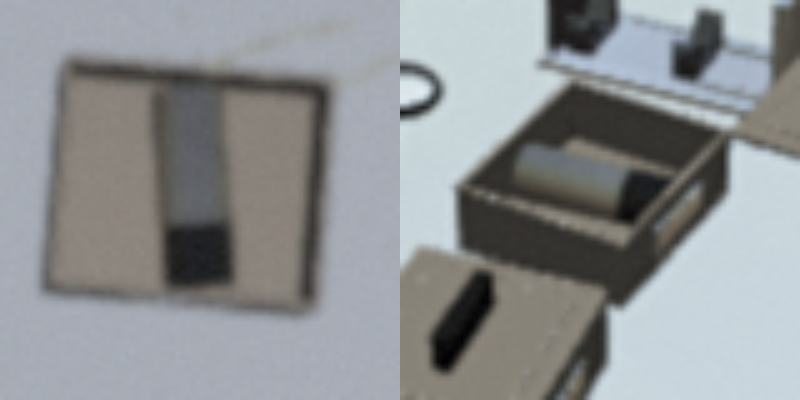

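The open box shows a two-layer specimen lying along the box's x, not y. Grey part: top crop (190,150); dark end: (198,250). I need to tell round from square, so I'll check brightness profiles across it.

```bash
python3 - <<'E'
from h import *
import pickle
c,s=pickle.load(open("o1.pkl","rb"))
g=cv2.cvtColor(c["img"],cv2.COLOR_BGR2GRAY).astype(int)
# pixel = 360+u/5,140+v/5 ; grey part rows 160..182, cols 386..410
for r in (163,168,173,178): print(r,g[r-1:r+2,386:412].mean(0).round().astype(int).tolist())
gs=cv2.cvtColor(s["img"],cv2.COLOR_BGR2GRAY).astype(int)
for col in (309,313,317,321): print(col,gs[164:190,col].tolist())
for col in (309,313,317,321): print(col,[tuple(x) for x in s["img"][168:186:3,col].tolist()])
# project hypotheses
C=[ray(c,(360+x/5,140+y/5),.044)[:2].round(4).tolist() for x,y in((165,80),(220,80),(230,285),(168,288))]; print(C)
E
```

```text
163 [133, 132, 130, 120, 98, 80, 79, 87, 91, 94, 95, 93, 95, 94, 91, 92, 92, 95, 104, 121, 131, 133, 131, 132, 131, 132]
168 [132, 133, 132, 125, 107, 85, 81, 89, 91, 95, 96, 94, 95, 92, 94, 92, 92, 93, 100, 118, 128, 132, 133, 133, 133, 132]
173 [135, 134, 135, 131, 121, 96, 83, 89, 92, 96, 96, 96, 98, 97, 97, 98, 97, 96, 95, 106, 122, 130, 131, 132, 133, 133]
178 [135, 134, 134, 132, 124, 103, 88, 86, 93, 99, 98, 100, 101, 100, 99, 101, 99, 96, 97, 103, 121, 130, 133, 133, 133, 132]
309 [49, 51, 50, 50, 52, 81, 108, 112, 110, 111, 110, 106, 94, 81, 65, 52, 58, 101, 132, 127, 79, 48, 48, 53, 51, 49]
313 [45, 49, 44, 51, 88, 118, 119, 112, 111, 114, 114, 111, 106, 96, 84, 68, 53, 60, 101, 136, 139, 92, 53, 50, 49, 51]
317 [49, 50, 47, 53, 90, 126, 131, 122, 115, 115, 117, 115, 114, 110, 102, 86, 70, 55, 60, 103, 129, 130, 108, 65, 50, 48]
321 [50, 50, 50, 47, 50, 77, 123, 133, 124, 117, 121, 120, 119, 117, 110, 102, 90, 73, 57, 64, 108, 128, 132, 124, 80, 50]
309 [(49, 52, 54), (118, 113, 107), (102, 113, 107), (70, 81, 86), (52, 58, 61), (116, 126, 133)]
313 [(81, 88, 92), (116, 114, 108), (113, 116, 109), (84, 96, 100), (47, 52, 56), (125, 135, 141)]
317 [(84, 90, 93), (117, 123, 122), (123, 118, 112), (101, 112, 111), (60, 70, 75), (94, 103, 105)]
321 [(46, 50, 51), (122, 133, 137), (128, 123, 115), (111, 120, 113), (78, 90, 96), (57, 64, 68)]
[[0.6174, -0.0643], [0.6177, -0.0944], [0.5049, -0.1003], [0.5028, -0.0666]]
```

Request:
{"method": "carry_out", "body": {
  "plan": [
    [0, -0.035, 0.01, 0.04, 0, 0, 0],
    [0, -0.035, 0.01, 0.1, 0, 0, 0],
    [0, -0.035, 0.01, 0.14, 0, 0, 0],
    [0, -0.035, 0.01, 0.151, 0, 0, 0],
    [0, -0.035, 0.01, 0.152, 0, 0, 0],
    [0.06, -0.035, 0.01, 0.152, 0, 0, 0],
    [0.085, -0.035, 0.01, 0.152, 0, 0, 0],
    [0.085, -0.035, 0.01, 0.13, 0, 0, 0]
  ]
}}

```text
t: 4.38
tool_pos: [0.3695, -0.1004, 0.2169]
orientation: [-2.301, -2.138, 0.001]
ft_force: [0.3, -0.6, 0.2]
grip_width: 0.784
finger_force: 0.0
```

Request:
{"method": "carry_out", "body": {
  "plan": [
    [0.085, -0.01, 0.05, -0.06, 0, 0, 0],
    [0.085, -0.03, 0.11, -0.11, 0, 0, 0],
    [0.085, -0.06, 0.165, -0.14, 0, 0, 0],
    [0.085, -0.085, 0.185, -0.14, 0, 0, 0],
    [0.085, -0.085, 0.185, -0.14, 0, 0, 0],
    [0.085, -0.085, 0.185, -0.14, 0, 0, 0]
  ]
}}

```text
t: 5.12
tool_pos: [0.5474, -0.1988, 0.3568]
orientation: [-2.302, -2.137, 0.0]
ft_force: [-0.8, -0.6, 0.5]
grip_width: 0.997
finger_force: 0.0
```

```bash
python3 - <<'E'
from station import manip
from h import *
import pickle
c=manip.capture("wrist"); pickle.dump(c,open("w2.pkl","wb"))
cv2.imwrite("pics/w2.png",c["img"])
s=manip.sense();print(s["t"],s["tool_pos"],Ro.from_rotvec(s["orientation"]).as_matrix().round(3).tolist())
E
```

```text
5.175 [ 0.54686457 -0.19834881  0.35628854] [[0.074, 0.997, -0.001], [0.997, -0.074, 0.001], [0.001, -0.001, -1.0]]
```

View pics/w2.png

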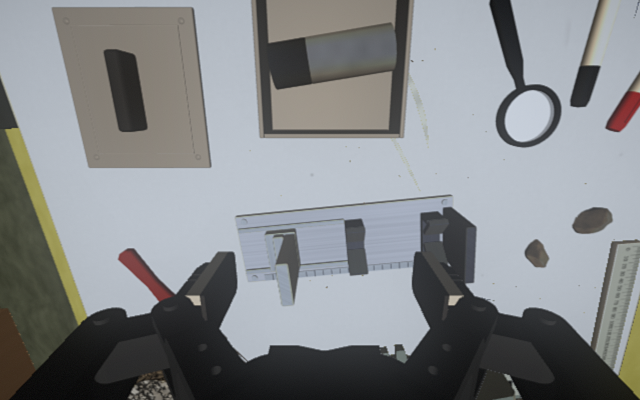

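The wrist view shows the lid on the table at (125,90). The open box holds a specimen from about (270,65) to (397,45), dark at its left (-x) end, with a curved right end. The trough is at (345,240). I'll confirm it's round in one enlarged crop and measure it at the same time.

```bash
python3 - <<'E'
from h import *
import pickle
c=pickle.load(open("w2.pkl","rb")); im=c["img"]
cv2.imwrite("pics/w2c.png",cv2.resize(im[0:140,250:415],None,fx=4.2,fy=4.2,interpolation=cv2.INTER_CUBIC))
g=cv2.cvtColor(im,cv2.COLOR_BGR2GRAY).astype(int)
for col in (290,325,350,375): print(col,g[20:100:2,col].tolist())
# core axis estimate at z=.025
q=lambda p,z=.025: ray(c,p,z)[:2]
a,b=q((280,65)),q((395,46)); v=b-a
print(a.round(4),b.round(4),((a+b)/2).round(4),np.linalg.norm(v),np.degrees(np.arctan2(v[1],v[0])))
for p in [(260,137),(404,137),(236,216),(452,195)]: print(p,q(p,.054 if p[1]<150 else .008).round(4))
B=np.array([q((236,216),.008),q((452,195),.008)]);u=B[1]-B[0];print(np.linalg.norm(u),np.degrees(np.arctan2(u[1],u[0])));u/=np.linalg.norm(u);print("trough",(B.mean(0)+.042*np.array([u[1],-u[0]])).round(4))
E
```

```text
290 [140, 141, 141, 142, 141, 141, 142, 142, 143, 146, 49, 47, 48, 47, 47, 49, 49, 49, 48, 50, 50, 50, 50, 50, 51, 51, 51, 52, 52, 53, 52, 53, 50, 47, 144, 150, 150, 151, 151, 150]
325 [139, 140, 140, 140, 141, 141, 144, 89, 98, 105, 106, 106, 108, 108, 108, 110, 110, 109, 109, 108, 107, 106, 106, 105, 103, 102, 102, 98, 87, 80, 63, 141, 149, 147, 149, 150, 150, 150, 151, 150]
350 [138, 139, 139, 140, 139, 84, 94, 100, 102, 104, 104, 106, 107, 106, 105, 105, 105, 104, 104, 103, 102, 102, 101, 98, 97, 93, 85, 79, 63, 140, 147, 145, 146, 147, 146, 148, 147, 148, 149, 147]
375 [135, 137, 127, 76, 94, 97, 98, 101, 102, 102, 102, 104, 103, 103, 103, 104, 103, 103, 102, 101, 100, 101, 101, 96, 88, 81, 65, 137, 143, 142, 143, 142, 143, 144, 143, 144, 145, 144, 145, 145]
[ 0.515  -0.0855] [ 0.6205 -0.0776] [ 0.5677 -0.0815] 0.10579101054712378 4.278509263652476
(260, 137) [ 0.494  -0.1464]
(404, 137) [ 0.6215 -0.156 ]
(236, 216) [ 0.4452 -0.2347]
(452, 195) [ 0.6857 -0.2282]
0.24052616002460675 1.548044762484435
trough [ 0.5666 -0.2735]
```

View pics/w2c.png

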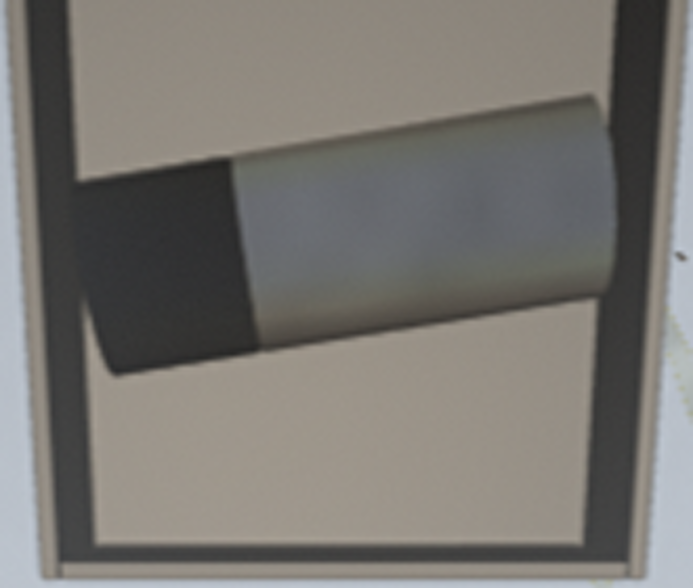

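It's the round core: shading is smooth, the right end and the layer boundary are curved, and there's no edge between faces as a square bar would have. Now the precise core axis.

```bash
python3 - <<'E'
from h import *
import pickle
c=pickle.load(open("w2.pkl","rb"))
P=np.array([ray(c,p,.025)[:2] for p in [(290,63.3),(325,57.3),(350,53.2),(375,49)]])
k=np.polyfit(P[:,0],P[:,1],1); print(P.round(4).tolist(),"deg",np.degrees(np.arctan(k[0])))
a,b=ray(c,(272.6,66.4),.025),ray(c,(393.1,46.4),.025); m=(a+b)/2
print(a.round(4),b.round(4),np.linalg.norm(a-b),m.round(4),np.polyval(k,m[0]))
T=np.array([.54686,-.19835]);Rm=np.array([[.074,.997],[.997,-.074]])
print("tool shift",(Rm.T@(m[:2]-T)).round(4))
E
```

```text
[[0.5243, -0.0848], [0.5567, -0.0822], [0.5796, -0.0805], [0.6024, -0.0787]] deg 4.418855283206021
[ 0.5081 -0.0862  0.025 ] [ 0.6188 -0.0778  0.025 ] 0.1110274589572487 [ 0.5634 -0.082   0.025 ] -0.08170136377464596
tool shift [0.1172 0.0079]
```

Request:
{"method": "carry_out", "body": {
  "plan": [
    [0.07, 0.117, 0.008, 0.05, 0, 0, 81.4],
    [0.07, 0.117, 0.008, 0.05, 0, 0, 81.4],
    [0.07, 0.117, 0.008, 0.05, 0, 0, 81.4],
    [0.07, 0.117, 0.008, 0.05, 0, 0, 81.4],
    [0.07, 0.117, 0.008, 0.05, 0, 0, 81.4],
    [0.07, 0.117, 0.008, 0.07, 0, 0, 81.4],
    [0.07, 0.117, 0.008, 0.07, 0, 0, 81.4],
    [0.07, 0.117, 0.008, 0.08, 0, 0, 81.4]
  ]
}}

```text
t: 6.18
tool_pos: [0.5632, -0.082, 0.2765]
orientation: [-3.139, -0.113, 0.001]
ft_force: [0.5, 0.1, 0.1]
grip_width: 0.821
finger_force: 0.0
```

```bash
python3 - <<'E'
from station import manip
from h import *
s=manip.sense();M=Ro.from_rotvec(s["orientation"]).as_matrix();print(s["t"],s["tool_pos"],M.round(3).tolist(),s["joint_pos"].round(2),s["grip_width"])
print((M.T@(np.array([.5634,-.0818,.183])-s["tool_pos"])).round(4), np.degrees(np.arctan2(M[1,1],M[0,1])))
E
```

```text
6.175 [ 0.56320668 -0.08197274  0.2764955 ] [[0.997, 0.072, -0.001], [0.072, -0.997, 0.0], [-0.001, -0.0, -1.0]] [-0.15  0.42  1.86  0.    0.86  1.35] 0.8214080377810538
[ 0.0003 -0.0001  0.0935] -85.86785269566444
```

Request:
{"method": "carry_out", "body": {
  "plan": [
    [0.07, 0, 0, 0.04, 0, 0, 0],
    [0.07, 0, 0, 0.075, 0, 0, 0],
    [0.07, 0, 0, 0.0925, 0, 0, 0],
    [0.05, 0, 0, 0.0925, 0, 0, 0],
    [0.0, 0, 0, 0.0925, 0, 0, 0],
    [0.0, 0, 0, 0.0925, 0, 0, 0],
    [0.0, 0, 0, 0.0925, 0, 0, 0],
    [0.0, 0, 0, 0.0925, 0, 0, 0]
  ]
}}

```text
t: 7.18
tool_pos: [0.5648, -0.0828, 0.1852]
orientation: [3.139, 0.12, 0.002]
ft_force: [-2.8, 0.3, 7.4]
grip_width: 0.446
finger_force: 61.3
```

Request:
{"method": "carry_out", "body": {
  "plan": [
    [0.0, 0, 0, -0.02, 0, 0, 0],
    [0.0, 0, 0, -0.05, 0, 0, 0],
    [0.0, 0, 0, -0.09, 0, 0, 0],
    [0.0, 0, 0, -0.12, 0, 0, 0],
    [0.0, 0, 0, -0.13, 0, 0, 0],
    [0.0, 0, 0, -0.13, 0, 0, 0]
  ]
}}

```text
t: 7.92
tool_pos: [0.5644, -0.0828, 0.3141]
orientation: [3.139, 0.12, 0.001]
ft_force: [-0.4, -0.7, -4.3]
grip_width: 0.448
finger_force: 61.5
```

```bash
python3 - <<'E'
from station import manip
from h import *
import pickle
c=manip.capture("side"); t=manip.capture("top"); w=manip.capture("wrist")
pickle.dump((c,t,w),open("l.pkl","wb"))
o=np.zeros((600,800,3),np.uint8)
o[:300,:400]=cv2.resize(c["img"][80:200,260:420],(400,300)); o[300:,:400]=cv2.resize(t["img"][110:230,350:510],(400,300))
o[:250,400:]=cv2.resize(w["img"],(400,250)); cv2.imwrite("pics/l.png",o)
s=manip.sense();M=Ro.from_rotvec(s["orientation"]).as_matrix()
a=np.radians(1.6);u=np.array([np.cos(a),np.sin(a)]);g=np.array([.5665,-.2735])+.050*u
p=s["tool_pos"]; print(p,s["ft_force"],s["grip_width"],s["joint_pos"].round(2))
print("target",g,(M.T@(np.array([*g,p[2]])-p)).round(4),np.degrees(np.arctan2(M[1,0],M[0,0])))
E
```

```text
[ 0.56394407 -0.08273628  0.31263751] [ 0.61016065  0.74256294 -4.24019238] 0.4473921076519007 [-0.15  0.37  1.83  0.    0.94  1.35]
target [ 0.61648051 -0.27210392] [ 0.0379  0.1928 -0.0002] 4.377260873734413
```

View pics/l.png

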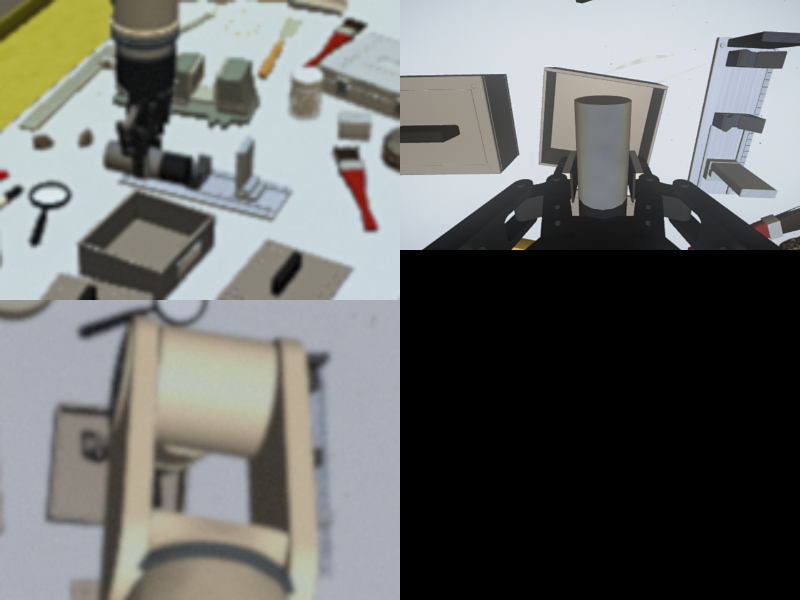

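The core is held level across its middle. The box is empty and its lid lies on the table. The trough is clear on the right of the wrist view, with the stop at its near end.

Request:
{"method": "carry_out", "body": {
  "plan": [
    [0.0, 0.008, 0.04, 0, 0, 0, 1],
    [0.0, 0.016, 0.09, 0, 0, 0, 2],
    [0.0, 0.026, 0.14, 0, 0, 0, 2.8],
    [0.0, 0.036, 0.18, 0, 0, 0, 2.8],
    [0.0, 0.036, 0.193, 0, 0, 0, 2.8],
    [0.0, 0.036, 0.193, 0.02, 0, 0, 2.8],
    [0.0, 0.036, 0.193, 0.04, 0, 0, 2.8],
    [0.0, 0.036, 0.193, 0.04, 0, 0, 2.8]
  ]
}}

```text
t: 9.07
tool_pos: [0.6139, -0.2707, 0.2708]
orientation: [-3.139, -0.045, 0.008]
ft_force: [-0.0, -0.0, -4.4]
grip_width: 0.446
finger_force: 61.7
```

```bash
python3 - <<'E'
from station import manip
from h import *
import pickle
w=manip.capture("wrist");c=manip.capture("side"); pickle.dump((w,c),open("p.pkl","wb"))
o=np.zeros((400,800,3),np.uint8)
o[:,:400]=cv2.resize(w["img"][60:310,195:445],(400,400)); o[:,400:]=cv2.resize(c["img"][95:175,295:375],(400,400)); cv2.imwrite("pics/p.png",o)
s=manip.sense();M=Ro.from_rotvec(s["orientation"]).as_matrix();p=s["tool_pos"]
print(p,s["ft_force"],np.degrees(np.arctan2(M[1,0],M[0,0])),s["t"])
a=np.radians(1.6);u=np.array([np.cos(a),np.sin(a)]);n=np.array([-u[1],u[0]])
d=p[:2]-np.array([.5665,-.2735]);print("tcp in trough",d@u,d@n)
f=lambda x,y,z:proj(w,[*(np.array([.5665,-.2735])+x*u+y*n),z]).round()
print("plate inner top",f(.11,.03,.067),f(.11,-.03,.067),"saddle95 tops",f(.105,.0,.04),"base corners",f(.122,.042,.008),f(.122,-.042,.008))
E
```

```text
[ 0.61508554 -0.27154807  0.27352323] [ 0.24807369 -0.20376559 -3.74215862] 1.6377629810289838 9.175
tcp in trough 0.04862109417831442 0.0005945826107477875
plate inner top [274. 126.] [381. 126.] saddle95 tops [327. 131.] base corners [270. 104.] [384. 104.]
```

View pics/p.png

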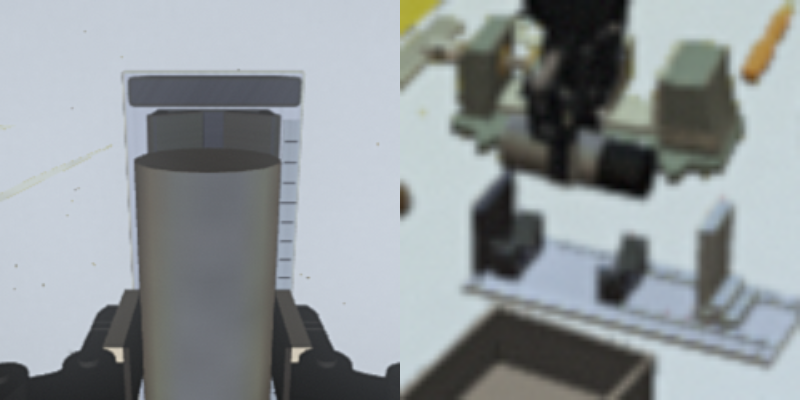

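The wrist crop shows the core aimed at the saddles. The base corners at (272,104) and (384,104) and the plate's edge at row 126 match the predicted positions within 2–3 px, so I'll lower it.

Request:
{"method": "carry_out", "body": {
  "plan": [
    [0.0, 0, 0, 0.02, 0, 0, 0],
    [0.0, 0, 0, 0.04, 0, 0, 0],
    [0.0, 0, 0, 0.055, 0, 0, 0],
    [0.0, 0, 0, 0.062, 0, 0, 0],
    [0.0, 0, 0, 0.065, 0, 0, 0],
    [0.0, 0, 0, 0.065, 0, 0, 0]
  ]
}}

```text
t: 9.93
tool_pos: [0.6153, -0.2726, 0.2093]
orientation: [3.141, 0.043, 0.001]
ft_force: [0.3, -0.1, -3.6]
grip_width: 0.448
finger_force: 61.9
```

Request:
{"method": "carry_out", "body": {
  "plan": [
    [0.0, 0, 0, 0.0015, 0, 0, 0],
    [0.0, 0, 0, 0.003, 0, 0, 0],
    [0.0, 0, 0, 0.004, 0, 0, 0],
    [0.0, 0, 0, 0.004, 0, 0, 0]
  ]
}}

```text
t: 10.42
tool_pos: [0.6153, -0.2726, 0.2063]
orientation: [3.141, 0.044, 0.001]
ft_force: [-3.5, 0.8, 4.8]
grip_width: 0.448
finger_force: 63.0
```

Contact: the force rose about 9 N. Releasing slowly.

Request:
{"method": "carry_out", "body": {
  "plan": [
    [0.042, 0, 0, 0, 0, 0, 0],
    [0.046, 0, 0, 0, 0, 0, 0],
    [0.052, 0, 0, 0, 0, 0, 0],
    [0.06, 0, 0, 0, 0, 0, 0],
    [0.06, 0, 0, -0.02, 0, 0, 0],
    [0.06, 0, 0, -0.06, 0, 0, 0],
    [0.06, 0, 0, -0.11, 0, 0, 0],
    [0.06, 0, 0, -0.11, 0, 0, 0]
  ]
}}

```text
t: 11.42
tool_pos: [0.6167, -0.2732, 0.3213]
orientation: [3.137, 0.043, 0.013]
ft_force: [-0.6, -0.4, 0.4]
grip_width: 0.703
finger_force: 0.0
```

```bash
python3 - <<'E'
from station import manip
from h import *
import pickle
w=manip.capture("wrist");c=manip.capture("side"); pickle.dump((w,c),open("q.pkl","wb"))
o=np.zeros((400,800,3),np.uint8)
o[:,:400]=cv2.resize(w["img"][60:310,195:445],(400,400)); o[:,400:]=cv2.resize(c["img"][95:175,295:375],(400,400)); cv2.imwrite("pics/q.png",o)
s=manip.sense();p=s["tool_pos"];print(p,s["ft_force"],s["grip_width"])
# stop top, from w2 before: corners
w2=pickle.load(open("w2.pkl","rb"))
a=np.radians(1.6);u=np.array([np.cos(a),np.sin(a)]);n=np.array([-u[1],u[0]]);O=np.array([.5665,-.2735])
for px in [(265,232),(283,302),(294,299),(277,230)]:
    d=ray(w2,px,.089)[:2]-O; print(px,(d@u).round(4),(d@n).round(4))
for x in(-.055,.005,.055,.11): print(x,proj(w,[*(O+x*u),.045]).round())
E
```

```text
[ 0.61519219 -0.27253238  0.31673933] [-0.29354472  0.74243589 -0.34686506] 0.700690240861987
(265, 232) -0.0702 0.0526
(283, 302) -0.0649 -0.018
(294, 299) -0.0544 -0.0158
(277, 230) -0.0598 0.0533
-0.055 [322. 306.]
0.005 [322. 248.]
0.055 [321. 195.]
0.11 [321. 128.]
```

View pics/q.png

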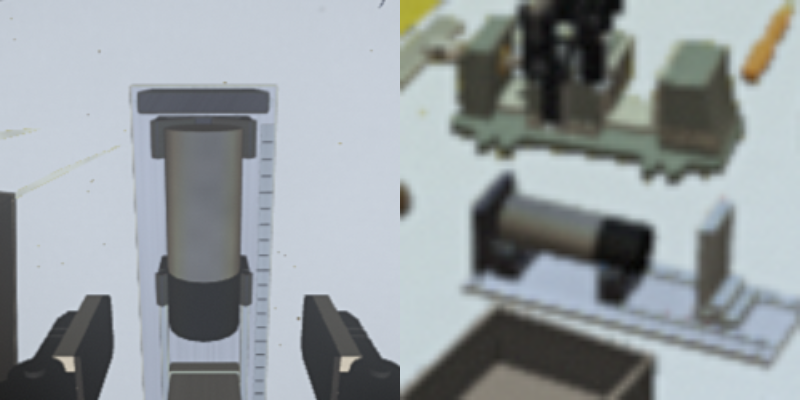

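The core lies in both saddles: wrist crop (205,230) and side crop (575,225). Next I'll take the closed fingers behind the stop and push it up.

Request:
{"method": "carry_out", "body": {
  "plan": [
    [0.0, -0.05, 0.001, 0, 0, 0, 0],
    [0.0, -0.1, 0.001, 0, 0, 0, 0],
    [0.0, -0.14, 0.001, 0, 0, 0, 0],
    [0.0, -0.154, 0.001, 0, 0, 0, 0],
    [0.0, -0.154, 0.001, 0.03, 0, 0, 0],
    [0.0, -0.154, 0.001, 0.07, 0, 0, 0],
    [0.0, -0.154, 0.001, 0.084, 0, 0, 0],
    [0.0, -0.154, 0.001, 0.084, 0, 0, 0]
  ]
}}

```text
t: 12.52
tool_pos: [0.4614, -0.2776, 0.2303]
orientation: [-3.14, -0.044, 0.003]
ft_force: [0.7, -1.0, -0.0]
grip_width: -0.0
finger_force: 0.0
```

Request:
{"method": "carry_out", "body": {
  "plan": [
    [0.0, 0.012, 0, 0, 0, 0, 0],
    [0.0, 0.024, 0, 0, 0, 0, 0],
    [0.0, 0.036, 0, 0, 0, 0, 0],
    [0.0, 0.048, 0, 0, 0, 0, 0],
    [0.0, 0.058, 0, 0, 0, 0, 0],
    [0.0, 0.066, 0, 0, 0, 0, 0],
    [0.0, 0.07, 0, 0, 0, 0, 0],
    [0.0, 0.07, 0, 0, 0, 0, 0]
  ]
}}

```text
t: 13.52
tool_pos: [0.5315, -0.2758, 0.231]
orientation: [3.141, 0.043, 0.001]
ft_force: [0.1, -0.1, -0.1]
grip_width: -0.0
finger_force: 0.0
```

Request:
{"method": "carry_out", "body": {
  "plan": [
    [0.0, 0.002, 0, 0, 0, 0, 0],
    [0.0, 0.004, 0, 0, 0, 0, 0],
    [0.0, 0.006, 0, 0, 0, 0, 0],
    [0.0, 0.006, 0, 0, 0, 0, 0]
  ]
}}

```text
t: 14.02
tool_pos: [0.5367, -0.2756, 0.231]
orientation: [-3.141, -0.043, 0.002]
ft_force: [-5.0, -1.0, 2.1]
grip_width: -0.001
finger_force: 2.5
```

Request:
{"method": "carry_out", "body": {
  "plan": [
    [0.0, 0.002, 0, 0, 0, 0, 0],
    [0.0, 0.004, 0, 0, 0, 0, 0],
    [0.0, 0.004, 0, 0, 0, 0, 0]
  ]
}}

```text
t: 14.4
tool_pos: [0.5406, -0.2755, 0.231]
orientation: [-3.141, -0.043, 0.003]
ft_force: [-5.4, -0.5, 3.0]
grip_width: 0.0
finger_force: 2.6
```

Request:
{"method": "carry_out", "body": {
  "plan": [
    [0.0, 0.002, 0, 0, 0, 0, 0],
    [0.0, 0.004, 0, 0, 0, 0, 0],
    [0.0, 0.004, 0, 0, 0, 0, 0]
  ]
}}

```text
t: 14.78
tool_pos: [0.5442, -0.2754, 0.231]
orientation: [-3.141, -0.044, 0.005]
ft_force: [-7.2, -1.4, 5.4]
grip_width: -0.003
finger_force: 4.1
```

Request:
{"method": "carry_out", "body": {
  "plan": [
    [0.0, 0.002, 0, 0, 0, 0, 0],
    [0.0, 0.003, 0, 0, 0, 0, 0],
    [0.0, 0.003, 0, 0, 0, 0, 0]
  ]
}}

```text
t: 15.15
tool_pos: [0.5451, -0.2755, 0.231]
orientation: [-3.14, -0.044, 0.013]
ft_force: [-21.8, -3.7, 14.3]
grip_width: 0.001
finger_force: 10.6
```

The force has jumped to 22 N, so the core is seated against the plate. I'll back off, lift clear and check.

Request:
{"method": "carry_out", "body": {
  "plan": [
    [0.0, -0.004, 0, 0, 0, 0, 0],
    [0.0, -0.02, 0, 0, 0, 0, 0],
    [0.0, -0.04, 0, -0.02, 0, 0, 0],
    [0.0, -0.05, 0, -0.07, 0, 0, 0],
    [0.0, -0.05, 0, -0.12, 0, 0, 0],
    [0.0, -0.05, 0, -0.15, 0, 0, 0],
    [0.0, -0.05, 0, -0.15, 0, 0, 0]
  ]
}}

```text
t: 16.02
tool_pos: [0.4984, -0.277, 0.3838]
orientation: [3.139, 0.043, 0.008]
ft_force: [-0.3, -0.1, -0.8]
grip_width: -0.002
finger_force: 0.0
```

```bash
python3 - <<'E'
from station import manip
from h import *
import pickle
w=manip.capture("wrist");c=manip.capture("side"); pickle.dump((w,c),open("r.pkl","wb"))
s=manip.sense();print(s["t"],s["tool_pos"],s["ft_force"],s["joint_pos"].round(2))
a=np.radians(1.6);u=np.array([np.cos(a),np.sin(a)]);n=np.array([-u[1],u[0]]);O=np.array([.5665,-.2735])
# rectified profile along trough centre-line at heights: core top z=.065, stop top z=.089, plate top z=.067
g=cv2.cvtColor(w["img"],cv2.COLOR_BGR2GRAY)
for z,xs in ((.089,np.arange(-.03,.02,.002)),(.065,np.arange(-.005,.125,.004))):
    for y in (0,.012):
        P=[proj(w,[*(O+x*u+y*n),z]) for x in xs]
        print(z,y,[(int(round(x*1000)),int(g[int(round(p[1])),int(round(p[0]))])) for x,p in zip(xs,P) if 0<=p[1]<400 and 0<=p[0]<640])
# core cross profiles for y and angle (silhouette at axis height)
for x in (.03,.05,.075):
    ys=np.arange(-.04,.0401,.002); P=[proj(w,[*(O+x*u+y*n),.045]) for y in ys]
    print("x",x,[(int(round(y*1000)),int(g[int(round(p[1])),int(round(p[0]))])) for y,p in zip(ys,P)])
E
```

```text
16.125 [ 0.49772023 -0.27654319  0.38068259] [-0.19467406 -0.1971264  -0.59807159] [-0.51  0.29  1.78  0.    1.07  1.03]
0.089 0 [(-30, 184), (-28, 184), (-26, 174), (-24, 169), (-22, 170), (-20, 174), (-18, 173), (-16, 171), (-14, 173), (-12, 146), (-10, 174), (-8, 171), (-6, 169), (-4, 169), (-2, 175), (0, 100), (2, 66), (4, 66), (6, 66), (8, 65), (10, 65), (12, 65), (14, 65), (16, 63), (18, 64)]
0.089 0.012 [(-30, 179), (-28, 179), (-26, 170), (-24, 171), (-22, 173), (-20, 175), (-18, 172), (-16, 170), (-14, 171), (-12, 150), (-10, 175), (-8, 169), (-6, 169), (-4, 167), (-2, 173), (0, 97), (2, 68), (4, 68), (6, 68), (8, 66), (10, 65), (12, 67), (14, 64), (16, 65), (18, 64)]
0.065 0 [(-5, 169), (-1, 100), (3, 67), (7, 66), (11, 65), (15, 65), (19, 64), (23, 62), (27, 62), (31, 61), (35, 121), (39, 120), (43, 121), (47, 122), (51, 119), (55, 118), (59, 116), (63, 116), (67, 115), (71, 115), (75, 110), (79, 107), (83, 104), (87, 108), (91, 108)]
0.065 0.012 [(-5, 168), (-1, 97), (3, 68), (7, 68), (11, 66), (15, 65), (19, 65), (23, 63), (27, 62), (31, 63), (35, 120), (39, 119), (43, 1
[... 821 characters left out ...]
, 121), (0, 122), (2, 122), (4, 123), (6, 122), (8, 122), (10, 121), (12, 120), (14, 118), (16, 108), (18, 94), (20, 152), (22, 182), (24, 183), (26, 183), (28, 184), (30, 185), (32, 182), (34, 183), (36, 178), (38, 204), (40, 204)]
x 0.075 [(-40, 203), (-38, 181), (-36, 162), (-34, 159), (-32, 161), (-30, 170), (-28, 179), (-26, 180), (-24, 180), (-22, 184), (-20, 111), (-18, 91), (-16, 102), (-14, 106), (-12, 108), (-10, 108), (-8, 109), (-6, 111), (-4, 113), (-2, 114), (0, 115), (2, 115), (4, 116), (6, 116), (8, 115), (10, 114), (12, 111), (14, 110), (16, 96), (18, 81), (20, 158), (22, 181), (24, 184), (26, 180), (28, 181), (30, 181), (32, 179), (34, 182), (36, 178), (38, 201), (40, 202)]
```

The check shows the stop's face at trough x ≈ 0.000 (reading about 0.075). The core is centred in y at all three sections and parallel to the trough. The robot is clear, and the other two lids were never touched.

```bash
python3 -c "
from station import manip
print(manip.sign_off())"
```

```text
the job is handed in; nothing more can be done
None
```

The core was in the first box I opened; it now lies in both saddles, held snugly between the end plate and the stop (about 0.075 m by the last camera check). The core and stop are let go, the other two boxes were never opened, and the job is handed in at about 16 s, with no verdict shown.

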